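# Shut the biscuit bin's sliding cover with the hook pole

### The job

Shut the slant-topped biscuit bin at the back of the table: take the hook pole from its rest, put its hook down through the ring on the clear sliding cover and draw the cover all the way down until it is past its spring catch and stays fully home. Pull steadily with the hook only, never hard (20 N on the ring is too much) and without the robot touching the cover; then unhook the pole, lay it back down in its rest as you found it without dropping it, and leave everything else on the table where it is.

Things in the scene. Friction and masses are not known exactly. Their poses are not given: they have to be found in the camera images.
- bin: Fixed stainless biscuit bin, 260 mm wide (y), 240 mm deep (x), standing on the table; its front (-x side) faces the robot side. Front wall 220 mm high, back wall 332 mm high; the top slopes up from front to back at 25 degrees (0.436 rad) about the bin's y. Origin: centre of the underside, x to the back, z up. The sliding cover runs on this slope between two side channels that stand 20 mm above the slope. A sprung roller catch sits in the middle of the front lip.
- cover (a joint): How far the clear cover (145 x 236 mm) has slid down the slope from its fully open (upper) position, m: 0 = fully open, 0.100 = fully shut, hard stop. Rail friction about 6 N; its weight (about 0.5 kg) helps it down; it stays where left. From 0.094 on a sprung roller catch, and from 0.096 a rubber seal, resist: the steady pull needed rises from about 4 N to 10-13 N until the roller's crest at 0.0985; past it the catch holds the cover shut.
- ring (a point): Centre of the fixed pull ring at the cover's lower edge: a closed ring of 6 mm round steel, 26 mm inside and 38 mm outside diameter, lying parallel to the slope with its centre 42 mm above it; on its uphill side it is welded to an upright lug, and the downhill half stands free. Axes: x up the slope, y across, z square out of the slope. It travels with the cover. Under the ring there is at least 28 mm of free depth downhill of its centre.
- pole_grip (a point): Middle of the hook pole's handle, on the pole's axis, and the place to grip: a white plastic handle 112 mm long (x), 20 mm wide (y), 26 mm high (z). Axes: x along the pole towards the hook, z opposite to the hook's prong. The whole pole weighs about 0.22 kg; its centre of mass lies about 30 mm from here towards the hook. A straight steel rod 10 mm thick runs on from the handle along x to the bend 160 mm from this point.
- hook_tip (a point): Centre of the rounded end of the hook's prong (9 mm thick, so the very end is 4.5 mm further): 152.5 mm along x and 26 mm below (-z) pole_grip. From the bend the prong runs down and a little back towards the handle (16 degrees), so that a ring pulled by it slides up into the bend, under the rod. Same axes as pole_grip.
- rest_seat (a point): Where pole_grip is when the pole lies in its rest: a fixed steel tool rest with a base plate 210 x 50 mm and two upright forks with flared mouths, 42 mm behind (-x) and 100 mm ahead (+x) of this point; it stands 65 mm above the table. Slots 25 mm wide (handle) and 15 mm wide (rod), tops of the flares 22 to 30 mm above the axis of the pole. Axes as of the pole lying in it: x towards the hook end, z up, the hook's prong hanging down.
- stack0: Stack of square biscuits 50 x 50 mm, 42 mm high, loose, in front of the bin; bystander. Origin under its centre.
- stack1: The same, another stack; bystander.
- stack2: The same, another stack; bystander.
- scoop: Open steel scoop with handle, 190 mm long, loose on the left; bystander.
- bottle: White closed bottle, 68 mm across, 170 mm high, loose on the right; bystander. Origin under its centre.
- bowl: Steel bowl, 130 mm across, 55 mm high, loose on the left; bystander. Origin under its centre.
- scale: Fixed packing scale, 200 x 190 mm, 55 mm high, standing on the side where the pole's rest is not. Origin under its centre.
Not all that is in view belongs to the job. Leave any pink look-alike of the part that bears rest_seat alone.

How it is judged:
On the way, in this order (a step that is already met when the one before it is completed fails the run):
1. the pole is lifted clear of its rest (z of pole_grip in the frame of rest_seat above 0.03 m), for 0.2 s.
2. the hook's prong is down through the ring while the cover is still open (z of hook_tip in the frame of ring below -0.006 m and distance between hook_tip and ring below 0.026 m and x of hook_tip in the frame of ring above -0.014 m and value of joint cover below 0.05 m), for 0.2 s.
3. the cover has been drawn fully down, past its catch, by the hook in its ring (value of joint cover above 0.0985 m and z of hook_tip in the frame of ring below -0.004 m and distance between hook_tip and ring below 0.028 m), for 0.1 s.
At the end, for the whole second after the job is handed in: The cover is within 1.5 mm of fully shut, and the pole lies still in both forks of its rest, hook end the same way round and prong down, within 18 mm lengthwise, 5 mm sideways and 4 mm in height of where it lay, its axis within 0.08 rad of the rest's (value of joint cover above 0.0985 m and z of pole_grip in the frame of rest_seat between -0.004 and 0.004 m and y of pole_grip in the frame of rest_seat between -0.005 and 0.005 m and x of pole_grip in the frame of rest_seat between -0.018 and 0.018 m and angle between the x axis of pole_grip and the x axis of rest_seat, either way round below 0.08 rad and x of hook_tip in the frame of rest_seat above 0.1 m and z of hook_tip in the frame of rest_seat below -0.018 m and contact force between pole and rest above 0.5 N and linear speed of pole below 0.02 m/s); the robot touches nothing.
It fails at once if the hook pulls or presses on the cover with more than 20 N (contact force between pole and cover above 20 N).
It fails at once if the robot itself touches the cover (contact force between any of the arm, the fingers and cover above 0.5 N).
It fails at once if the pole is dropped or rammed back into its rest (over 30 N) once the cover is shut (contact force between pole and rest above 30 N and value of joint cover above 0.0985 m).
It fails at once if a bystander is moved by more than 15 mm (distance of any of stack0, stack1, stack2, scoop, bottle, bowl from where it was at the start of the episode above 0.015 m).
It also fails if it takes over 72 s, if anything falls off the work surface, if the arm or the gripper's body presses on something with over 40 N, if the wrist force passes 120 N, or if a joint passes its speed limit or range.

### The arm

A 6-joint arm with a two-finger parallel gripper is mounted at the origin on the work surface. World frame = base frame: x ahead of the robot, y to its left, z up, the work surface at z = 0. Lengths are in m, angles in rad, forces in N, time in s.
With the tool pointing down it reaches from about 0.25 to 0.725 m from the base axis. Payload 4 kg.
Tool frame: the origin (TCP) lies midway between the tips of the shut fingers; the grasp point (between the pads) lies 19 mm behind it; x points along the fingers, y is the direction in which the jaws open and shut, and the axes are right-handed (so a half turn about x gives the same grasp; the last joint's range is limited). The gripper opens to 85 mm and grips with 20 to 120 N. Pads are 22 mm wide; open, the fingers measure 114 mm over their backs; the gripper's body (76 mm by 85 mm) begins 54 mm behind the grasp point. The pads swing forward as they close: fully open they stand 13 mm farther back than shut.
Start: joints at [1.134, 0.241, 0.005, 1.335, 0, 1.571], TCP at [0.212, 0.453, 0.231] pointing down, gripper open.
Joint ranges: [-2.72, 2.72], [-1.05, 1.87], [-1.09, 1.28], [-1.99, 2.15], [-1.42, 1.44], [-3.14, 3.14]. Speed limits (rad/s): [2.79, 2.79, 3.14, 3.14, 3.14, 3.14].

### API

Orientations are given as a unit quaternion [x, y, z, w].
In Python, from workcell import * gives the robot as it stands.
- The arm moves only by the tool play_rows, never from a script. Its argument "plan" is a list of rows, each a list of 7 numbers: the shift along the tool's x, y, z in mm, then the turn, a rotation vector about the tool's x, y, z in rad, then the closure, from -1 (fully open) to 1 (shut). In form: [[x, y, z, rx, ry, rz, grip], ...]. A call has 1 to 20 rows; each row shifts and turns the commanded pose from where the row before left it, along the tool's axes as they then stand; what a row does not reach is not made up. A row lasts 1/12 s, in which the tool goes at most 41.7 mm and 7.16 degrees, less where a joint would pass 70% of its speed; a pose out of reach is approached as far as the arm can. A call with a gripper value outside its range is refused whole. The fingers move at their own pace and stop on an object; the grip force is fixed at half the most. Time passes only in rows, so rows that do not move let the fingers close. It gives the time, the measured TCP pose, the force and the opening at its end, in the units of the state.
- get_obs(): the state, without advancing time (a new reading comes with each control period).
- camera(name): name is "side" or "top" or "wrist"; returns a dict with "frame" (420x560x3 uint8, red, green, blue), "depth" (420x560 float32, m along the optical axis (not along the pixel's ray), 0 where there is no reading), "fx", "fy", "cx", "cy" (pixels), "camera_from_world" (4x4, takes a point from world to camera coordinates). Camera axes: x right, y up, looking along -z (the intrinsics and any distortion apply to the point x, -y, -z); pixel columns grow to the right and rows downward; lengths in m; the calibration is good to about 2 mm. A picture is of the moment at which its call begins.
- job_done(): hands the job in, once; it reports no verdict.
Trained networks look in a picture, given as the dict that the camera call returned (one of the last four; its "shot" number tells which), for a name from the list of things; names that differ only in an ending like _2 or _b are one class to them, and where a whole thing is asked for, a point or a joint stands for the part that bears it (a point fixed in the world has none). Each returns a list of dicts, best first, with "confidence" (0 to 1); they miss things now and then, are a little off and sometimes report something else, mostly with a low value. They report only what shows in the picture. A call takes as long as a camera call. They do not tell look-alikes from the thing itself.
- search_frame(thing, picture): "centre" ([x, y, z] in m, in world coordinates, good to about 4 mm: the middle of the surface that is visible of it).
- pinpoint(thing, picture): "centre" ([x, y, z] in m, in world coordinates, good to about 4 mm: a listed point, or the origin of a listed thing).
The state is a dict: "clock": time; "joint_pos": joint angles; "joint_vel": joint speeds; "tau": joint torques, N m; "eef_pos": TCP position; "tool_rot": TCP orientation; "ft_force": force on the tool from outside, world axes, zero at the start; "ft_torque": the same for the moment, N m; "grip_width": finger opening in m.
Only numpy, scipy, OpenCV 4.12 (cv2) and the standard library are available. Lean on these libraries where they do the work, as an engineer would, in place of code of your own. Each camera call takes 0.05 s, during which the arm holds its last target. There are 200 camera calls.

## Working session

There is one attempt and no reset: what is moved stays moved. The work goes in short steps, Python scripts to look and compute and a tool call to move; the robot and the scene stay as the last step left them, time stands still between calls to the robot, and variables do not carry over. Pictures are saved under pics/ and viewed, about 8 in all and at most 12, crops included, and the job is handed in when it is done.

Besides the shell and the picture viewer there is one more tool, called after ">>>" by a JSON object that holds its "api" and its "payload", one argument or row to a line. play_rows: Moves the arm, as the interface text tells. Its arguments: {"type":"object","properties":{"plan":{"type":"array","items":{"type":"array","items":{"type":"number"}}}},"required":["plan"]}

```bash
mkdir -p pics; ls; cat > h.py <<'E'
from workcell import *
import numpy as np, cv2
from scipy.spatial.transform import Rotation as R
np.set_printoptions(precision=4,suppress=True)
def save(p,n,crop=None,k=1):
    f=p["frame"][:,:,::-1]
    if crop: a,b,c,d=crop; f=f[b:d,a:c]
    cv2.imwrite("pics/"+n,cv2.resize(f,None,fx=k,fy=k,interpolation=cv2.INTER_CUBIC))
def px(p,w):
    c=p["camera_from_world"]@np.r_[w,1]
    return np.array([p["cx"]+p["fx"]*c[0]/-c[2],p["cy"]+p["fy"]*-c[1]/-c[2]])
def world(p,u,v,d=None):
    d=p["depth"][int(round(v)),int(round(u))] if d is None else d
    c=np.array([(u-p["cx"])/p["fx"]*d,-(v-p["cy"])/p["fy"]*d,-d,1])
    return (np.linalg.inv(p["camera_from_world"])@c)[:3]
E
python3 - <<'E'
from h import *
o=get_obs();print(o["eef_pos"],o["tool_rot"],R.from_quat(o["tool_rot"]).as_matrix(),o["grip_width"],o["ft_force"])
ps={n:camera(n) for n in("side","top","wrist")}
cv2.imwrite("pics/a.png",np.vstack([ps["side"]["frame"],ps["top"]["frame"]])[:,:,::-1][:, :])
for n in ps:
    save(ps[n],n+"0.png",k=1.4)
    print(n,np.linalg.inv(ps[n]["camera_from_world"])[:3,3],ps[n]["fx"])
    for t in("bin","ring","pole_grip","hook_tip","rest_seat","stack0","bottle","bowl","scoop","scale"):
        for q in pinpoint(t,ps[n])[:4]:
            print(" ",t,np.round(q["centre"],4),round(q["confidence"],2),px(ps[n],q["centre"]).round())
E
```

```text
pics
[0.2112 0.4525 0.2304] [ 0.1525  0.6905 -0.1539  0.6901] [[-0.0009  0.423   0.9061]
 [-0.0019  0.9061 -0.423 ]
 [-1.     -0.0021 -0.    ]] 0.0854393092223824 [-0.4265  0.5637 -0.3376]
side [0.1221 1.0235 0.9515] 434.2165225877866
  bin [ 0.736  -0.0308  0.001 ] 0.81 [211. 226.]
  bin [0.5009 0.3472 0.066 ] 0.55 [225. 310.]
  ring [ 0.6847 -0.0273  0.2993] 0.94 [218. 154.]
  ring [ 0.7319 -0.0316  0.0044] 0.31 [212. 226.]
  pole_grip [0.5019 0.3428 0.0648] 0.85 [226. 309.]
  hook_tip [0.6518 0.3383 0.0383] 0.79 [178. 300.]
  rest_seat [0.5004 0.3466 0.0649] 0.71 [226. 310.]
  rest_seat [0.2287 0.2356 0.0647] 0.65 [337. 306.]
  rest_seat [ 0.4478 -0.0232 -0.0047] 0.34 [288. 247.]
  stack0 [ 0.447  -0.1216 -0.0008] 0.75 [297. 229.]
  stack0 [ 0.3838  0.5372 -0.0019] 0.69 [239. 403.]
  stack0 [0.413  0.1235 0.0001] 0.61 [284. 278.]
  stack0 [ 0.4464 -0.0212 -0.0048] 0.6 [289. 248.]
  bottle [ 0.5293 -0.5497  0.0005] 0.6 [309. 166.]
  bowl [0.559  0.5448 0.0048] 0.78 [170. 381.]
  scoop [0.3836 0.5392 0.0001] 0.76 [238. 403.]
  scale [ 0.4857 -0.3744  0.002 ] 0.72 [307. 189.]
top [ 0.2809 -0.0012  2.0059] 540.0408174755539
  bin [ 0.7375 -0.0254  0.0054] 0.87 [290. 151.]
  ring [ 0.6891 -0.0223  0.2995] 0.72 [291. 146.]
  hook_tip [0.6552 0.34   0.0399] 0.74 [191. 168.]
  rest_seat [0.5008 0.3455 0.0666] 0.82 [186. 209.]
  rest_seat [0.2312 0.2344 0.0656] 0.69 [214. 285.]
  stack0 [ 0.4478 -0.021   0.0004] 0.76 [287. 228.]
  stack0 [ 0.4469 -0.1237 -0.0017] 0.64 [315. 229.]
  stack0 [0.4145 0.129  0.0071] 0.48 [246. 236.]
  bottle [ 0.5298 -0.5484  0.0009] 0.96 [429. 210.]
  bowl [ 0.5547  0.5464 -0.0019] 0.92 [137. 195.]
  bowl [0.4974 0.3467 0.0669] 0.71 [186. 210.]
  scoop [ 0.3773  0.5378 -0.0022] 0.69 [136. 243.]
  scale [ 0.4874 -0.3675  0.001 ] 0.72 [380. 220.]
wrist [0.143  0.4835 0.3733] 319.1307821885947
  stack0 [ 0.3811  0.541  -0.0027] 0.71 [396. 256.]
  scoop [ 0.3816  0.5406 -0.0002] 0.96 [397. 257.]
```

View pics/side0.png

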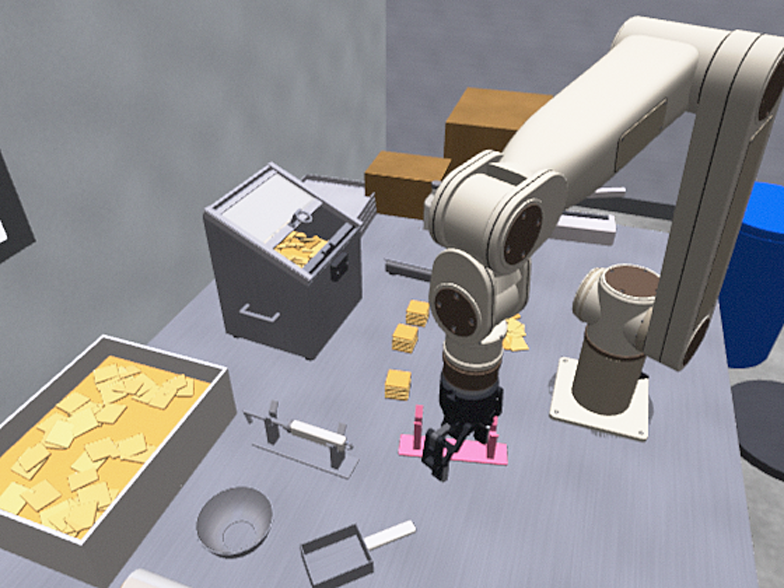

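View pics/top0.png

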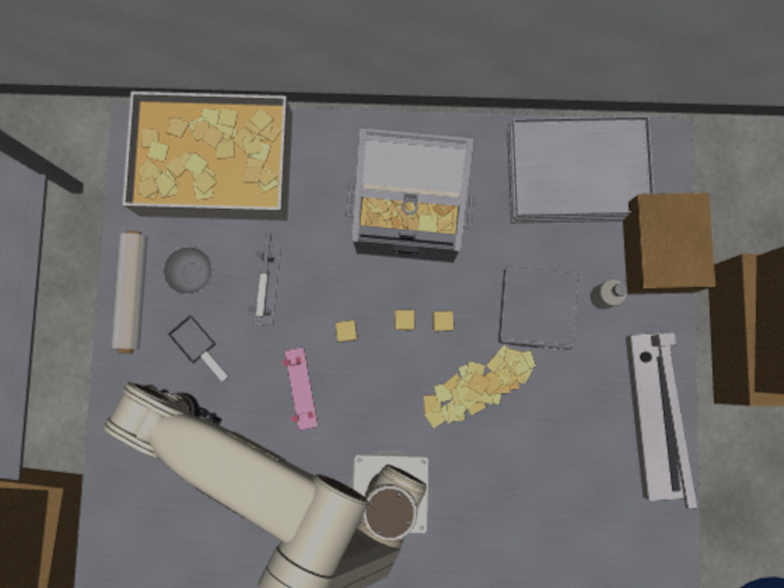

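The grey rest at side px (300,432) carries the pole, hook to the bin side. The pink piece at (453,450) is the look-alike, so it stays untouched. Next I measure the pole and bin axes.

```bash
cat >> h.py <<'E'
def cloud(p):
    v,u=np.nonzero(p["depth"]>0); d=p["depth"][v,u]
    c=np.c_[(u-p["cx"])/p["fx"]*d,-(v-p["cy"])/p["fy"]*d,-d,np.ones(len(d))]
    return (c@np.linalg.inv(p["camera_from_world"]).T)[:,:3],u,v
def rel(target_pos,target_R):
    "shift in tool axes mm and rotvec in tool axes"
    o=get_obs();T=R.from_quat(o["tool_rot"])
    return T.inv().apply(np.asarray(target_pos)-o["eef_pos"])*1000,(T.inv()*target_R).as_rotvec()
E
python3 - <<'E'
from h import *
s,t=camera("side"),camera("top")
for p in(s,t):
    P,u,v=cloud(p)
    m=(abs(P[:,0]-.57)<.13)&(abs(P[:,1]-.343)<.03)&(P[:,2]>.055)&(P[:,2]<.085)
    Q=P[m]; c=Q.mean(0); w=np.linalg.svd(Q-c)[2][0]; w*=np.sign(w[0]); print("pole",len(Q),c,w,np.arctan2(w[1],w[0]), Q.min(0),Q.max(0))
    f=p["frame"].reshape(-1,3)[v*560+u]
    mm=m&(f.min(1)>150); print(" white",mm.sum(),P[mm].mean(0),P[mm].min(0),P[mm].max(0))
    # bin
    m=(abs(P[:,0]-.74)<.2)&(abs(P[:,1]+.03)<.2)&(P[:,2]>.2)&(P[:,2]<.4)
    r=cv2.minAreaRect((P[m][:,:2]*1000).astype(np.float32)); print("bin",r)
save(s,"crop1.png",(130,90,280,360),2.2)
for q in search_frame("cover",s)[:2]: print(q)
E
```

```text
pole 687 [0.5238 0.3485 0.0725] [ 0.9982 -0.0552 -0.0221] -0.05519665712754767 [0.4401 0.3216 0.0555] [0.6592 0.3689 0.0848]
 white 384 [0.5209 0.3471 0.0762] [0.4411 0.3216 0.0656] [0.6592 0.3603 0.0845]
bin ((723.1088256835938, -26.530563354492188), (271.66217041015625, 260.28082275390625), 85.16206359863281)
pole 329 [0.5288 0.3413 0.0722] [ 0.9982 -0.0488 -0.0358] -0.0488493900361302 [0.4412 0.3169 0.0553] [0.6549 0.3722 0.0847]
 white 118 [0.4965 0.3445 0.0757] [0.4412 0.3353 0.0653] [0.5477 0.354  0.0847]
bin ((723.1015625, -30.88702392578125), (260.98333740234375, 259.6352233886719), 86.36810302734375)
{'centre': [0.7722, -0.0231, 0.3031], 'confidence': 0.64}
```

View pics/crop1.png

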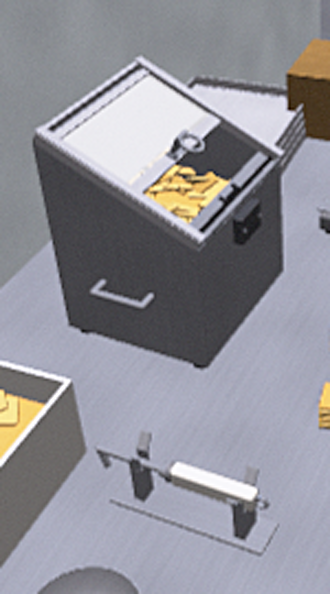

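```bash
python3 - <<'E'
from h import *
def toolR(yaw,pitch=0): # tool z=pole x, tool y=pole y, tool x=-pole z
    B=np.array([[0,0,1],[0,1,0],[-1,0,0]])
    return R.from_euler("z",yaw)*R.from_euler("y",-pitch)*R.from_matrix(B)
print(rel([.5,.345,.17],toolR(-.05)))
E
```

```text
(array([ 61.2972,  24.1254, 307.1074]), array([-0.3868,  0.    ,  0.    ]))
```

>>> {"api": "play_rows", "payload": {
  "plan": [
    [0, 0, 0, -0.0967, 0, 0, -1],
    [0, 0, 0, -0.0967, 0, 0, -1],
    [0, 0, 0, -0.0967, 0, 0, -1],
    [0, 0, 0, -0.0967, 0, 0, -1],
    [6, -9.3, 29.4, 0, 0, 0, -1],
    [6, -9.3, 29.4, 0, 0, 0, -1],
    [6, -9.3, 29.4, 0, 0, 0, -1],
    [6, -9.3, 29.4, 0, 0, 0, -1],
    [6, -9.3, 29.4, 0, 0, 0, -1],
    [6, -9.3, 29.4, 0, 0, 0, -1],
    [6, -9.3, 29.4, 0, 0, 0, -1],
    [6, -9.3, 29.4, 0, 0, 0, -1],
    [6, -9.3, 29.4, 0, 0, 0, -1],
    [6, -9.3, 29.4, 0, 0, 0, -1],
    [0, 0, 0, 0, 0, 0, -1],
    [0, 0, 0, 0, 0, 0, -1]
  ]
}}

```text
clock: 3.13
eef_pos: [0.5014, 0.3443, 0.1701]
tool_rot: [0.018, 0.707, -0.019, 0.706]
ft_force: [-0.3, -0.2, 0.6]
grip_width: 0.0853
```

```bash
cat >> h.py <<'E'
def toolR(yaw,pitch=0): # tool z=pole x, tool y=pole y, tool x=-pole z
    B=np.array([[0,0,1],[0,1,0],[-1,0,0]])
    return R.from_euler("z",yaw)*R.from_euler("y",-pitch)*R.from_matrix(B)
E
python3 - <<'E'
from h import *
p=camera("wrist");save(p,"w1.png",k=1.2)
for t in("pole_grip","hook_tip","rest_seat"):
    for q in pinpoint(t,p)[:2]: print(t,q["centre"],q["confidence"],px(p,q["centre"]))
P,u,v=cloud(p);f=p["frame"][v,u]
m=(abs(P[:,0]-.57)<.14)&(abs(P[:,1]-.343)<.03)&(P[:,2]>.055)&(P[:,2]<.085)&(f.min(1)>140)
Q=P[m];xs=Q[:,0]
for a in np.arange(.44,.66,.015):
    k=Q[abs(xs-a)<.006]
    if len(k): print(round(a,3),len(k),k[:,1].min(),np.median(k[:,1]),k[:,1].max(),np.median(k[:,2]))
o=get_obs();print(o["eef_pos"],o["ft_force"],R.from_quat(o["tool_rot"]).as_matrix())
E
```

```text
pole_grip [0.4971, 0.3464, 0.0661] 0.67 [282.0503 194.2736]
hook_tip [0.6545, 0.3408, 0.0406] 0.85 [283.9371 335.0488]
rest_seat [0.499, 0.3468, 0.0689] 0.88 [282.7064 197.5003]
0.44 154 0.3385678886945255 0.3478473592236413 0.35621329604671387 0.07586964524231628
0.455 425 0.3376227268517409 0.3473853630598292 0.3567290784342476 0.07776670640915487
0.47 413 0.33335187820725937 0.3465957183833175 0.37016190059993465 0.07775470129866888
0.485 391 0.3356982531190115 0.34560566364924333 0.35559870012628825 0.07772821166261759
0.5 374 0.33479716625352623 0.34462336832327267 0.35501707300418356 0.07773589321263924
0.515 362 0.3338260168194142 0.3438063972314582 0.35357410193855227 0.07782534452699051
0.53 342 0.3330033703665403 0.3429878503306666 0.3529424555976768 0.0777434053103129
0.545 303 0.333146159811497 0.3428280499798115 0.3523733343369224 0.07775299840800592
0.56 112 0.3369313295549608 0.34157013939768727 0.3464587937441099 0.07465654154166682
0.575 71 0.33799077506542957 0.34145158163359046 0.34439885781043417 0.06993802689369608
0.59 82 0.33789827063142447 0.3408061793229513 0.3437440328475808 0.06977996772854642
0.605 81 0.3335635294292836 0.3398660179976594 0.3457661001039697 0.06966869273209303
0.62 68 0.33630368245754805 0.33905713346630123 0.34200126108510626 0.06982236246665584
0.635 62 0.33554195071857085 0.33834993450417783 0.34067332685974483 0.06999663432375114
0.65 53 0.3348264620859782 0.3378126611855694 0.3398985647086312 0.06988628881309397
[0.4995 0.3462 0.1718] [0.0585 0.6561 0.1142] [[ 0.      0.0485  0.9988]
 [ 0.0004  0.9988 -0.0485]
 [-1.      0.0004  0.    ]]
```

View pics/w1.png

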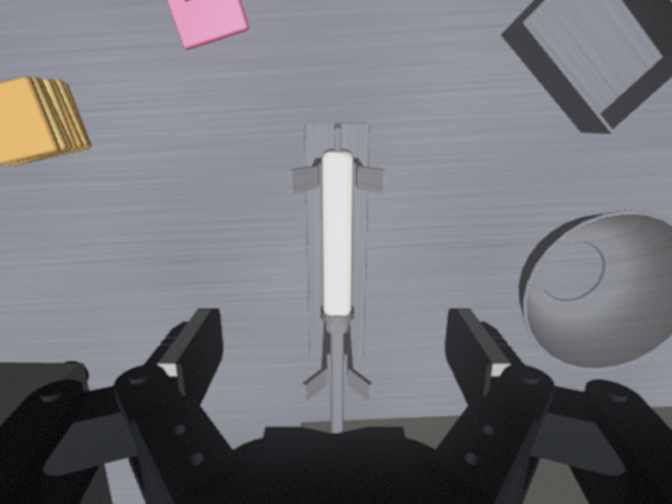

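>>> {"api": "play_rows", "payload": {
  "plan": [
    [20, -0.7, -3, 0, 0, 0, -1],
    [20, 0, 0, 0, 0, 0, -1],
    [20, 0, 0, 0, 0, 0, -1],
    [20, 0, 0, 0, 0, 0, -1],
    [20, 0, 0, 0, 0, 0, -1],
    [15, 0, 0, 0, 0, 0, -1],
    [9, 0, 0, 0, 0, 0, -1],
    [0, 0, 0, 0, 0, 0, -1],
    [0, 0, 0, 0, 0, 0, 1],
    [0, 0, 0, 0, 0, 0, 1],
    [0, 0, 0, 0, 0, 0, 1],
    [0, 0, 0, 0, 0, 0, 1],
    [0, 0, 0, 0, 0, 0, 1],
    [0, 0, 0, 0, 0, 0, 1],
    [0, 0, 0, 0, 0, 0, 1],
    [0, 0, 0, 0, 0, 0, 1],
    [0, 0, 0, 0, 0, 0, 1],
    [0, 0, 0, 0, 0, 0, 1]
  ]
}}

```text
clock: 4.83
eef_pos: [0.4981, 0.3453, 0.0483]
tool_rot: [0.018, 0.706, -0.017, 0.707]
ft_force: [-0.5, -0.2, 5.7]
grip_width: 0.0193
```

>>> {"api": "play_rows", "payload": {
  "plan": [
    [-5, 0, 0, 0, 0, 0, 1],
    [-10, 0, 0, 0, 0, 0, 1],
    [-15, 0, 0, 0, 0, 0, 1],
    [-25, 0, 0, 0, 0, 0, 1],
    [-30, 0, 0, 0, 0, 0, 1],
    [-30, 0, 0, 0, 0, 0, 1],
    [-30, 0, 0, 0, 0, 0, 1],
    [-30, 0, 0, 0, 0, 0, 1],
    [-30, 0, 0, 0, 0, 0, 1],
    [-30, 0, 0, 0, 0, 0, 1],
    [-30, 0, 0, 0, 0, 0, 1],
    [-15, 0, 0, 0, 0, 0, 1],
    [0, 0, 0, 0, 0, 0, 1],
    [0, 0, 0, 0, 0, 0, 1]
  ]
}}

```text
clock: 6.0
eef_pos: [0.4976, 0.3449, 0.3277]
tool_rot: [0.018, 0.707, -0.018, 0.707]
ft_force: [-0.0, 0.2, -3.2]
grip_width: 0.0189
```

```bash
python3 - <<'E'
from h import *
s=camera("side");t=camera("top");w=camera("wrist")
o=get_obs();print(o["eef_pos"],o["ft_force"],o["ft_torque"],o["grip_width"])
for n,p in(("s",s),("t",t),("w",w)):
  for k in("ring","pole_grip","hook_tip"):
    for q in pinpoint(k,p)[:2]: print(n,k,q["centre"],round(q["confidence"],2),px(p,q["centre"]).round(1))
for n,p in(("s",s),("t",t)):
  P,u,v=cloud(p)
  # bin in yaw: side points above the slope around ring
  m=(abs(P[:,0]-.69)<.05)&(abs(P[:,1]+.025)<.045)
  yaw=-.07;h=P[:,2]-(.22+((P[:,0]-.7369)*np.cos(yaw)+(P[:,1]+.028)*np.sin(yaw)+.12)*np.tan(.4363))
  h*=np.cos(.4363)
  k=m&(h>.034)&(h<.055);print(n,k.sum(),P[k].mean(0),P[k].min(0),P[k].max(0),np.median(h[k]))
  z=(P[:,2]>.18)&(P[:,2]<.4)&(abs(P[:,0]-.74)<.2)&(abs(P[:,1]+.03)<.2)
  print(" bin",[cv2.minAreaRect((P[z&(P[:,2]>a)][:,:2]*1000).astype(np.float32)) for a in(.19,.23)])
cv2.imwrite("pics/ring.png",np.vstack([cv2.resize(s["frame"][120:200,160:280],None,fx=5,fy=5),cv2.resize(t["frame"][90:180,230:350][:40+40],None,fx=5,fy=5)])[:, :, ::-1][:600])
E
```

```text
[0.4967 0.3443 0.3248] [-0.0769  0.1758 -2.6135] [0.0439 0.0704 0.0192] 0.018992585053925502
s pole_grip [0.5001, 0.3415, 0.3458] 0.7 [218.6 224.9]
s hook_tip [0.65, 0.334, 0.3187] 0.84 [164.1 218.8]
t ring [0.6872, -0.0209, 0.3043] 0.75 [290.3 146. ]
t hook_tip [0.6516, 0.3376, 0.3152] 0.73 [177.8 152.9]
w pole_grip [0.4958, 0.3444, 0.3431] 0.9 [280.6 277.6]<stdin>:13: RuntimeWarning: Mean of empty slice.
  ret = um.true_divide(
Traceback (most recent call last):
ValueError: zero-size array to reduction operation minimum which has no identity
```

```bash
cat >> h.py <<'E'
GRIP=np.array([-.018,0,-.001]) # pole_grip in tool frame
RING=np.array([.687,-.0235,.301]); YAW=-.072; S=np.radians(25)
def tcp_for(tip_ring,yaw=YAW,pitch=S):
    T=toolR(yaw,pitch); Rr=R.from_euler("z",YAW)*R.from_euler("y",-S)
    tip=RING+Rr.apply(tip_ring)
    return tip-T.apply(GRIP+np.array([.026,0,.1525])),T
E
python3 - <<'E'
from h import *
p,T=tcp_for([-.006,0,.045]); print(p, T.as_matrix())
c=np.array([.498,.3447,.327]); T0=toolR(-.05)
print((T0.inv()*T).as_rotvec(), T.inv().apply(p-c)*1000)
E
```

```text
[ 0.5223 -0.0116  0.2825] [[ 0.4215  0.0719  0.904 ]
 [-0.0304  0.9974 -0.0652]
 [-0.9063 -0.      0.4226]]
[ 0.0216 -0.4363 -0.0048] [  61.426  -353.6498   26.3661]
```

>>> {"api": "play_rows", "payload": {
  "plan": [
    [0, 0, 0, 0.0054, -0.1091, -0.0012, 1],
    [0, 0, 0, 0.0054, -0.1091, -0.0012, 1],
    [0, 0, 0, 0.0054, -0.1091, -0.0012, 1],
    [0, 0, 0, 0.0054, -0.1091, -0.0012, 1],
    [0, -15, 0, 0, 0, 0, 1],
    [0, -30, 0, 0, 0, 0, 1],
    [0, -30, 0, 0, 0, 0, 1],
    [0, -30, 0, 0, 0, 0, 1],
    [0, -30, 0, 0, 0, 0, 1],
    [0, -30, 0, 0, 0, 0, 1],
    [0, -30, 0, 0, 0, 0, 1],
    [10, -30, 4, 0, 0, 0, 1],
    [10, -30, 4, 0, 0, 0, 1],
    [10, -30, 4, 0, 0, 0, 1],
    [10, -30, 4, 0, 0, 0, 1],
    [10, -25, 5, 0, 0, 0, 1],
    [11.4, -13.6, 5.4, 0, 0, 0, 1],
    [0, 0, 0, 0, 0, 0, 1],
    [0, 0, 0, 0, 0, 0, 1]
  ]
}}

```text
clock: 8.18
eef_pos: [0.5211, -0.0121, 0.2821]
tool_rot: [0.02, 0.538, -0.031, 0.842]
ft_force: [0.2, 0.0, -2.7]
grip_width: 0.019
```

```bash
python3 - <<'E'
from h import *
P0,T=tcp_for([-.006,0,.045])
s=camera("side");t=camera("top")
o=get_obs();print(o["eef_pos"],o["ft_force"],o["tool_rot"],T.as_quat())
Rr=R.from_euler("z",YAW)*R.from_euler("y",-S)
for n,p in(("s",s),("t",t)):
  for k in("ring","hook_tip"):
    for q in pinpoint(k,p)[:2]: print(n,k,q["centre"],round(q["confidence"],2),px(p,q["centre"]).round(1),"in ring mm",Rr.inv().apply(np.array(q["centre"])-RING)*1000)
  print(n,"pred ring",px(p,RING),"pred tip",px(p,RING+Rr.apply([-.006,0,.045])))
a=cv2.resize(s["frame"][100:180,150:270],None,fx=5,fy=5,interpolation=2)
b=cv2.resize(t["frame"][110:170,240:360],None,fx=5,fy=5,interpolation=2)
cv2.imwrite("pics/b.png",np.vstack([a,b])[:600,:,::-1])
E
```

```text
[ 0.5215 -0.0108  0.2831] [-0.6088  0.6942 -2.2152] [ 0.0193  0.5369 -0.03    0.8429] [ 0.0193  0.537  -0.0304  0.8428]
s ring [0.6838, -0.0276, 0.2991] 0.9 [217.9 154.5] in ring mm [-3.4283 -4.3196 -0.4978]
s hook_tip [0.6613, -0.0222, 0.3401] 0.62 [222.8 144.5] in ring mm [-6.7921 -0.5522 46.3093]
s hook_tip [0.4132, 0.1232, -0.0008] 0.39 [284.1 278.5] in ring mm [-384.6149  126.6233 -153.6506]
s pred ring [216.2979 154.3685] pred tip [222.3985 144.7375]
t ring [0.6876, -0.0212, 0.2996] 0.72 [290.4 146.2] in ring mm [-0.1992  2.3372 -1.4518]
t hook_tip [0.6664, -0.0198, 0.3375] 0.62 [290. 150.] in ring mm [-3.4372  2.2085 41.8761]
t pred ring [291.0928 146.2986] pred tip [290.5664 151.0344]
```

View pics/b.png

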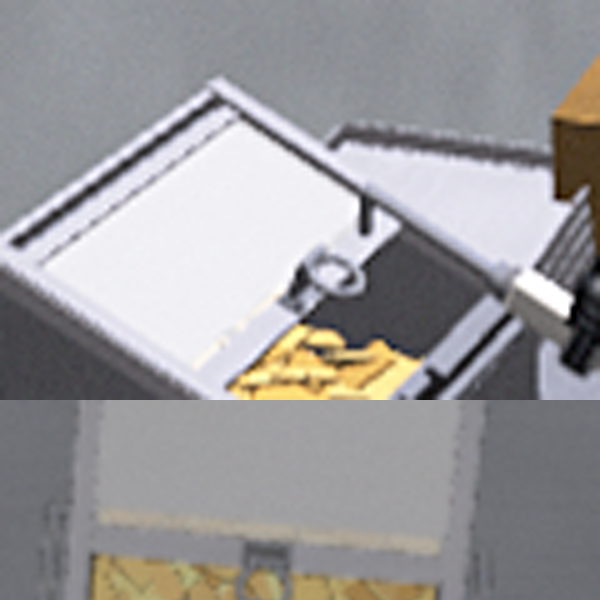

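```bash
python3 - <<'E'
from h import *
s=camera("side");t=camera("top")
a=cv2.resize(s["frame"][135:170,195:245],None,fx=12,fy=12,interpolation=2)
b=cv2.resize(t["frame"][132:157,265:315],None,fx=12,fy=12,interpolation=2)
b=cv2.convertScaleAbs(b,alpha=1.4)
cv2.imwrite("pics/c.png",np.vstack([a[:300],b])[:,:,::-1])
d=t["depth"][138:158,284:302]; 
print((d*1000).astype(int))
E
```

```text
[[1764 1765 1763 1761 1769 1761 1769 1757 1770 1762 1765 1768 1774 1764
  1762 1770 1759 1776]
 [1771 1765 1758 1765 1762 1763 1767 1764 1763 1769 1760 1760 1766 1760
  1756 1774 1767 1761]
 [1768 1771 1764 1770 1765 1763 1748 1748 1751 1756 1748 1761 1756 1756
  1767 1765 1763 1754]
 [1764 1768 1773 1768 1771 1761 1731 1735 1739 1733 1739 1732 1743 1742
  1760 1771 1767 1769]
 [1773 1774 1776 1776 1765 1738 1738 1735 1729 1734 1738 1730 1730 1735
  1759 1773 1771 1766]
 [1773 1769 1769 1770 1771 1764 1738 1736 1736 1733 1740 1735 1734 1770
  1772 1763 1767 1771]
 [1849 1844 1847 1847 1740 1737    0 1862 1858 1859 1738 1748 1735 1739
  1766 1772 1769 1771]
 [1852 1852 1846 1856 1738 1746 1854 1859 1856 1861 1865 1862 1739 1733
  1871 1876 1876 1893]
 [1856 1855 1855 1741 1740 1846 1859 1852 1864 1860 1865 1870 1874 1736
  1743 1879 1898 1892]
 [1861 1851 1857 1739 1740 1860 1860 1861 1861 1863 1872 1863 1865 1742
  1741 1889 1902    0]
 [   0 1861 1850 1745 1741 1854 1865 1859 1862 1861 1863 1855 1861 1746
  1743    0 1892 1899]
 [1846 1849 1846 1746 1744 1857 1863 1868 1854 1861 1862 1866 1863 1745
  1734 1890 1885 1901]
 [1848 1850 1859 1850 1745 1743 1671 1675 1663 1857 1859 1862 1743 1740
  1887 1889 1895 1898]
 [1855 1849 1858 1859 1747 1743 1674 1672 1665 1870 1873 1743 1743 1748
  1900 1894 1894 1897]
 [1858 1855 1850 1848 1856 1744 1674 1668 1675 1740 1745 1738 1746 1883
  1879 1890 1895 1900]
 [1865 1852 1847 1855 1853 1676 1675 1676 1674 1745 1746 1859 1858 1872
  1898 1890 1863 1861]
 [1862 1862 1853 1852 1853 1676 1668 1674 1680 1860 1867 1870 1869 1877
  1899 1862 1868 1865]
 [1860 1871 1871 1853 1855 1675 1674 1671 1688 1868 1865 1869 1884 1875
  1879 1860 1863 1861]
 [1861 1871 1865 1859 1857 1677 1681 1674 1862 1865 1866 1878 1856 1854
  1861 1858 1857 1858]
 [1865 1867 1868 1867 1852 1678 1672 1670 1850 1860 1854 1853 1860 1865
  1860 1855 1868 1868]]
```

View pics/c.png

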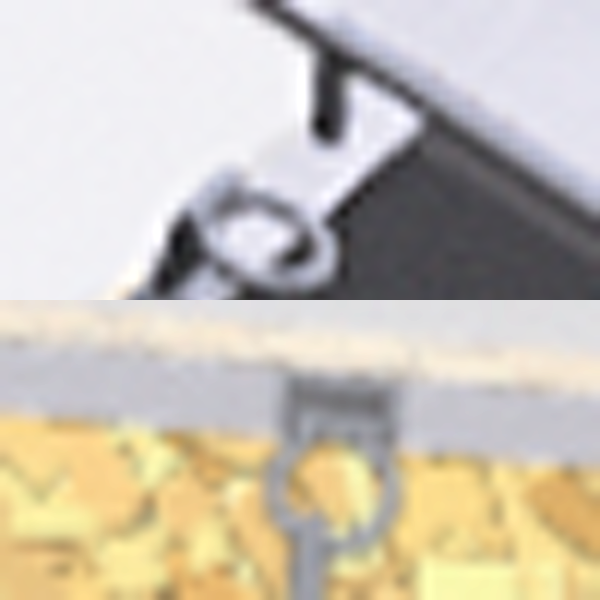

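```bash
python3 - <<'E'
from h import *
s=camera("side");t=camera("top")
Rr=R.from_euler("z",YAW)*R.from_euler("y",-S)
tip=RING+Rr.apply([-.006,0,.045])
at=lambda x,z:tip+Rr.apply([x,0,z])
print("bend far edge top",px(t,at(.0125,.026)),"rod at -20",px(t,at(-.02,.031)),"side prong end",px(s,at(-.0012,-.0043)),"bend",px(s,at(.0075,.026)))
c=world(t,292.5,147.6,1.7415);print("ring top cam",c)
for r in ([.687,-.0235,.301],[.684,-.028,.2995],c):
    r=np.array(r)
    for p in(t,s):
        a=np.linspace(0,2*np.pi,73);q=np.array([px(p,r+Rr.apply([.019*np.cos(k),.019*np.sin(k),0])) for k in a]);print(r,"outer extents",q.min(0),q.max(0))
E
```

```text
bend far edge top [290.7479 148.8403] rod at -20 [289.6961 159.4184] side prong end [222.2887 146.0024] bend [223.005  136.9257]
ring top cam [ 0.6829 -0.0282  0.3009]
[ 0.687  -0.0235  0.301 ] outer extents [285.2056 140.4719] [296.9846 152.0865]
[ 0.687  -0.0235  0.301 ] outer extents [210.3038 150.0103] [222.2357 158.7906]
[ 0.684  -0.028   0.2995] outer extents [286.5693 141.5362] [298.3418 153.1363]
[ 0.684  -0.028   0.2995] outer extents [211.8896 149.9425] [223.7756 158.6986]
[ 0.6829 -0.0282  0.3009] outer extents [286.611  141.7764] [298.3936 153.3848]
[ 0.6829 -0.0282  0.3009] outer extents [212.2045 149.5903] [224.0963 158.3478]
```

```bash
sed -i 's/^RING=.*;  *YAW/RING=np.array([.687,-.0235,.301]); YAW/; s/\.687,-\.0235,\.301/.684,-.0275,.2998/' h.py; python3 - <<'E'
from h import *
T=toolR(YAW,S)
old=np.array([.687,-.0235,.301])
for z in(.045,.010,-.014):
    print(T.inv().apply(RING-old)*1000+[45-z*1000,0,0])
E
```

```text
[-0.0554 -4.2054 -2.9582]
[34.9446 -4.2054 -2.9582]
[58.9446 -4.2054 -2.9582]
```

Align first, then go down to 10 mm above the ring and re-check before inserting.

>>> {"api": "play_rows", "payload": {
  "plan": [
    [0, -4.2, -3, 0, 0, 0, 1],
    [10, 0, 0, 0, 0, 0, 1],
    [10, 0, 0, 0, 0, 0, 1],
    [10, 0, 0, 0, 0, 0, 1],
    [5, 0, 0, 0, 0, 0, 1],
    [0, 0, 0, 0, 0, 0, 1],
    [0, 0, 0, 0, 0, 0, 1]
  ]
}}

```text
clock: 9.27
eef_pos: [0.5333, -0.0164, 0.2488]
tool_rot: [0.019, 0.538, -0.03, 0.842]
ft_force: [0.2, -0.1, -2.3]
grip_width: 0.019
```

```bash
python3 - <<'E'
from h import *
s=camera("side");t=camera("top")
print(get_obs()["ft_force"])
Rr=R.from_euler("z",YAW)*R.from_euler("y",-S)
tip=RING+Rr.apply([-.006,0,.010])
print(px(s,RING),px(s,tip),px(t,RING),px(t,tip+Rr.apply([.0125,0,.026])))
a=cv2.resize(s["frame"][135:170,195:245],None,fx=12,fy=12,interpolation=2)
b=cv2.resize(t["frame"][132:157,265:315],None,fx=12,fy=12,interpolation=2)
b=cv2.convertScaleAbs(b,alpha=1.4)
cv2.imwrite("pics/d.png",np.vstack([a[:300],b])[:,:,::-1])
E
```

```text
[ 0.703   0.084  -2.1444]
[217.7821 154.2773] [220.3726 153.0209] [292.3004 147.3298] [292.253  147.6199]
```

View pics/d.png

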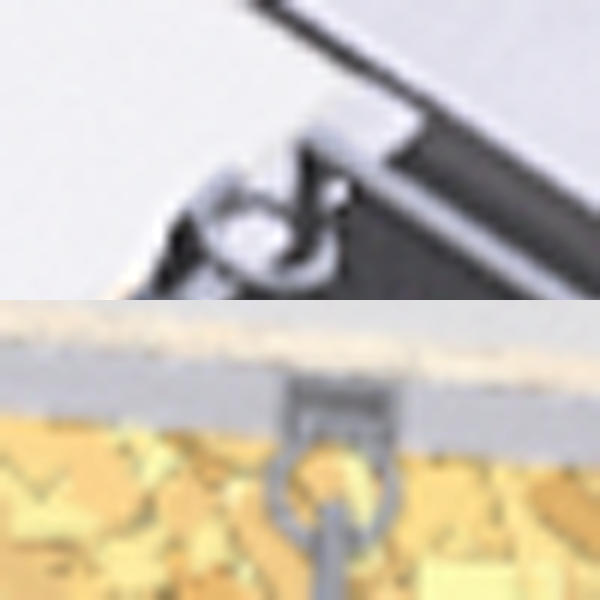

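>>> {"api": "play_rows", "payload": {
  "plan": [
    [0, 0, 2, 0, 0, 0, 1],
    [3, 0, 0, 0, 0, 0, 1],
    [3, 0, 0, 0, 0, 0, 1],
    [3, 0, 0, 0, 0, 0, 1],
    [3, 0, 0, 0, 0, 0, 1],
    [0, 0, 0, 0, 0, 0, 1]
  ]
}}

```text
clock: 9.87
eef_pos: [0.5401, -0.0169, 0.2388]
tool_rot: [0.019, 0.538, -0.03, 0.842]
ft_force: [0.4, 0.2, -2.6]
grip_width: 0.019
```

No contact so far. Continuing.

>>> {"api": "play_rows", "payload": {
  "plan": [
    [3, 0, 0, 0, 0, 0, 1],
    [3, 0, 0, 0, 0, 0, 1],
    [3, 0, 0, 0, 0, 0, 1],
    [3, 0, 0, 0, 0, 0, 1],
    [1, 0, 0, 0, 0, 0, 1],
    [0, 0, 0, 0, 0, 0, 1],
    [0, 0, 0, 0, 0, 0, 1],
    [0, 0, 0, 0, 0, 0, 1]
  ]
}}

```text
clock: 10.53
eef_pos: [0.546, -0.0173, 0.2282]
tool_rot: [0.019, 0.537, -0.03, 0.843]
ft_force: [0.1, -0.2, -2.8]
grip_width: 0.0191
```

```bash
python3 - <<'E'
from h import *
s=camera("side");t=camera("top")
a=cv2.resize(s["frame"][135:170,195:245],None,fx=12,fy=12,interpolation=2)
b=cv2.resize(t["frame"][132:157,265:315],None,fx=12,fy=12,interpolation=2)
b=cv2.convertScaleAbs(b,alpha=1.4)
cv2.imwrite("pics/e.png",np.vstack([a[:300],b])[:,:,::-1])
E
```

```text
(no output)
```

View pics/e.png

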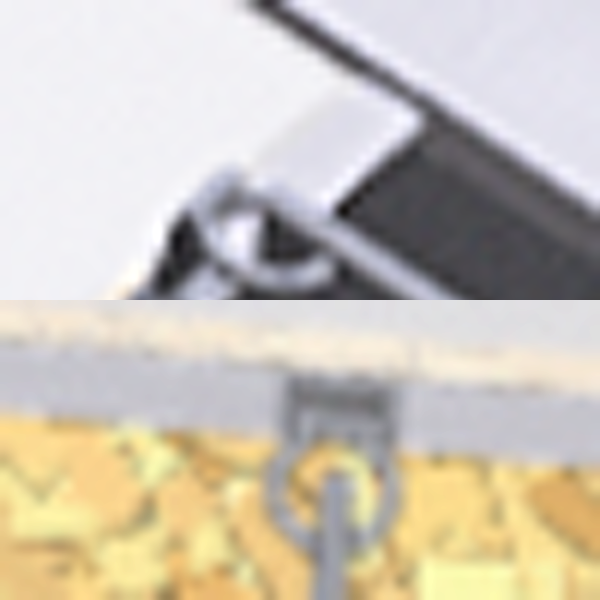

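>>> {"api": "play_rows", "payload": {
  "plan": [
    [0, 0, -1.5, 0, 0, 0, 1],
    [0, 0, -1.5, 0, 0, 0, 1],
    [0, 0, -1.5, 0, 0, 0, 1],
    [0, 0, -1.5, 0, 0, 0, 1],
    [0, 0, -1.5, 0, 0, 0, 1],
    [0, 0, -1.5, 0, 0, 0, 1],
    [0, 0, -1.5, 0, 0, 0, 1],
    [0, 0, -1.5, 0, 0, 0, 1],
    [0, 0, -1.5, 0, 0, 0, 1],
    [0, 0, -1.5, 0, 0, 0, 1]
  ]
}}

```text
clock: 11.47
eef_pos: [0.5328, -0.0164, 0.2222]
tool_rot: [0.019, 0.536, -0.03, 0.843]
ft_force: [5.2, -1.3, -1.6]
grip_width: 0.019
```

>>> {"api": "play_rows", "payload": {
  "plan": [
    [0, 0, -1.5, 0, 0, 0, 1],
    [0, 0, -1.5, 0, 0, 0, 1],
    [0, 0, -1.5, 0, 0, 0, 1],
    [0, 0, -1.5, 0, 0, 0, 1],
    [0, 0, -1.5, 0, 0, 0, 1],
    [0, 0, -1.5, 0, 0, 0, 1],
    [0, 0, -1.5, 0, 0, 0, 1],
    [0, 0, -1.5, 0, 0, 0, 1],
    [0, 0, -1.5, 0, 0, 0, 1],
    [0, 0, -1.5, 0, 0, 0, 1]
  ]
}}

```text
clock: 12.3
eef_pos: [0.5187, -0.0154, 0.2154]
tool_rot: [0.019, 0.537, -0.03, 0.843]
ft_force: [3.7, -1.4, 0.3]
grip_width: 0.0191
```

```bash
cat > r.py <<'E'
from h import *
s=camera("side");t=camera("top")
o=get_obs();print(o["eef_pos"],o["ft_force"],o["clock"])
Rr=R.from_euler("z",YAW)*R.from_euler("y",-S)
for n,p in(("s",s),("t",t)):
  for k in("ring","hook_tip"):
    for q in pinpoint(k,p)[:1]: print(n,k,round(q["confidence"],2),Rr.inv().apply(np.array(q["centre"])-RING)*1000)
E
python3 r.py
```

```text
[ 0.5183 -0.0153  0.2151] [ 3.4027 -0.1085 -0.6182] 12.4
s hook_tip 0.6 [-33.9903   0.1686 -15.9273]
t ring 0.86 [-19.5606   6.0644   2.501 ]
t hook_tip 0.68 [-28.3817  -0.1905 -18.4323]
```

>>> {"api": "play_rows", "payload": {
  "plan": [
    [0, 0, -2, 0, 0, 0, 1],
    [0, 0, -2, 0, 0, 0, 1],
    [0, 0, -2, 0, 0, 0, 1],
    [0, 0, -2, 0, 0, 0, 1],
    [0, 0, -2, 0, 0, 0, 1],
    [0, 0, -2, 0, 0, 0, 1],
    [0, 0, -2, 0, 0, 0, 1],
    [0, 0, -2, 0, 0, 0, 1],
    [0, 0, -2, 0, 0, 0, 1],
    [0, 0, -2, 0, 0, 0, 1],
    [0, 0, -2, 0, 0, 0, 1],
    [0, 0, -2, 0, 0, 0, 1],
    [0, 0, -2, 0, 0, 0, 1],
    [0, 0, -2, 0, 0, 0, 1],
    [0, 0, -2, 0, 0, 0, 1],
    [0, 0, -2, 0, 0, 0, 1],
    [0, 0, -2, 0, 0, 0, 1],
    [0, 0, -2, 0, 0, 0, 1],
    [0, 0, -2, 0, 0, 0, 1]
  ]
}}

```text
clock: 14.18
eef_pos: [0.4843, -0.0129, 0.1992]
tool_rot: [0.019, 0.537, -0.03, 0.843]
ft_force: [4.5, 0.5, -0.9]
grip_width: 0.0193
```

```bash
python3 r.py
```

```text
[ 0.4838 -0.0129  0.1989] [ 3.1395  0.2861 -1.3113] 14.2833
s ring 0.88 [-62.0271   0.6747  -3.8466]
s hook_tip 0.64 [-71.7463  -2.2845 -16.4168]
t ring 0.6 [-55.8637   5.5659  -3.0795]
t hook_tip 0.6 [-68.9049   2.0926 -19.0659]
```

>>> {"api": "play_rows", "payload": {
  "plan": [
    [0, 0, -1, 0, 0, 0, 1],
    [0, 0, -1, 0, 0, 0, 1],
    [0, 0, -1, 0, 0, 0, 1],
    [0, 0, -1, 0, 0, 0, 1],
    [0, 0, -1, 0, 0, 0, 1],
    [0, 0, -1, 0, 0, 0, 1],
    [0, 0, -1, 0, 0, 0, 1],
    [0, 0, -1, 0, 0, 0, 1],
    [0, 0, -1, 0, 0, 0, 1],
    [0, 0, -1, 0, 0, 0, 1]
  ]
}}

```text
clock: 15.32
eef_pos: [0.4753, -0.0122, 0.1951]
tool_rot: [0.019, 0.537, -0.03, 0.843]
ft_force: [4.8, -1.3, -1.4]
grip_width: 0.0189
```

>>> {"api": "play_rows", "payload": {
  "plan": [
    [0, 0, -1, 0, 0, 0, 1],
    [0, 0, -1, 0, 0, 0, 1],
    [0, 0, -1, 0, 0, 0, 1],
    [0, 0, -1, 0, 0, 0, 1],
    [0, 0, -1, 0, 0, 0, 1],
    [0, 0, -1, 0, 0, 0, 1]
  ]
}}

```text
clock: 15.82
eef_pos: [0.4699, -0.0118, 0.1925]
tool_rot: [0.019, 0.537, -0.03, 0.843]
ft_force: [5.1, -0.4, 0.1]
grip_width: 0.0194
```

>>> {"api": "play_rows", "payload": {
  "plan": [
    [0, 0, -1, 0, 0, 0, 1],
    [0, 0, -1, 0, 0, 0, 1],
    [0, 0, -1, 0, 0, 0, 1],
    [0, 0, -1, 0, 0, 0, 1],
    [0, 0, -1, 0, 0, 0, 1],
    [0, 0, -1, 0, 0, 0, 1]
  ]
}}

```text
clock: 16.32
eef_pos: [0.4644, -0.0114, 0.1899]
tool_rot: [0.019, 0.537, -0.03, 0.843]
ft_force: [4.1, -0.6, -0.9]
grip_width: 0.0191
```

>>> {"api": "play_rows", "payload": {
  "plan": [
    [0, 0, -0.7, 0, 0, 0, 1],
    [0, 0, -0.7, 0, 0, 0, 1],
    [0, 0, -0.7, 0, 0, 0, 1],
    [0, 0, -0.7, 0, 0, 0, 1],
    [0, 0, -0.7, 0, 0, 0, 1]
  ]
}}

```text
clock: 16.73
eef_pos: [0.4613, -0.0112, 0.1885]
tool_rot: [0.019, 0.537, -0.03, 0.843]
ft_force: [4.8, -0.6, -1.3]
grip_width: 0.019
```

>>> {"api": "play_rows", "payload": {
  "plan": [
    [0, 0, -0.7, 0, 0, 0, 1],
    [0, 0, -0.7, 0, 0, 0, 1],
    [0, 0, -0.7, 0, 0, 0, 1],
    [0, 0, -0.7, 0, 0, 0, 1]
  ]
}}

```text
clock: 17.07
eef_pos: [0.4595, -0.0111, 0.1878]
tool_rot: [0.019, 0.536, -0.03, 0.843]
ft_force: [7.5, -0.9, -1.3]
grip_width: 0.0191
```

>>> {"api": "play_rows", "payload": {
  "plan": [
    [0, 0, -0.7, 0, 0, 0, 1],
    [0, 0, -0.7, 0, 0, 0, 1],
    [0, 0, -0.7, 0, 0, 0, 1],
    [0, 0, -0.7, 0, 0, 0, 1]
  ]
}}

```text
clock: 17.4
eef_pos: [0.459, -0.0109, 0.1881]
tool_rot: [0.019, 0.534, -0.03, 0.844]
ft_force: [9.7, -0.4, -0.7]
grip_width: 0.0193
```

>>> {"api": "play_rows", "payload": {
  "plan": [
    [0, 0, -0.7, 0, 0, 0, 1],
    [0, 0, -0.7, 0, 0, 0, 1],
    [0, 0, -0.7, 0, 0, 0, 1]
  ]
}}

```text
clock: 17.65
eef_pos: [0.458, -0.0107, 0.188]
tool_rot: [0.019, 0.534, -0.03, 0.845]
ft_force: [11.0, -1.2, -1.4]
grip_width: 0.0193
```

>>> {"api": "play_rows", "payload": {
  "plan": [
    [0, 0, -0.6, 0, 0, 0, 1],
    [0, 0, -0.6, 0, 0, 0, 1],
    [0, 0, 0, 0, 0, 0, 1]
  ]
}}

```text
clock: 17.9
eef_pos: [0.4562, -0.0106, 0.1869]
tool_rot: [0.019, 0.534, -0.03, 0.845]
ft_force: [10.9, -1.2, -1.6]
grip_width: 0.0195
```

>>> {"api": "play_rows", "payload": {
  "plan": [
    [0, 0, -0.6, 0, 0, 0, 1],
    [0, 0, -0.6, 0, 0, 0, 1],
    [0, 0, 0, 0, 0, 0, 1]
  ]
}}

```text
clock: 18.15
eef_pos: [0.4552, -0.0105, 0.1865]
tool_rot: [0.019, 0.534, -0.03, 0.845]
ft_force: [11.7, -0.5, -1.4]
grip_width: 0.0192
```

```bash
python3 r.py
```

```text
[ 0.4552 -0.0105  0.1865] [10.6743 -1.0025 -0.9026] 18.25
s ring 0.6 [-91.2475   2.8999  -1.3651]
s hook_tip 0.91 [-103.8544   -2.4982  -12.4784]
t ring 0.81 [-91.2519   4.1955   2.1678]
t hook_tip 0.59 [-102.4204   -0.3513  -17.3399]
```

>>> {"api": "play_rows", "payload": {
  "plan": [
    [0, 0, -0.6, 0, 0, 0, 1],
    [0, 0, -0.6, 0, 0, 0, 1],
    [0, 0, 0, 0, 0, 0, 1]
  ]
}}

```text
clock: 18.7
eef_pos: [0.4543, -0.0104, 0.1861]
tool_rot: [0.019, 0.534, -0.03, 0.845]
ft_force: [11.2, 0.2, -2.2]
grip_width: 0.0188
```

>>> {"api": "play_rows", "payload": {
  "plan": [
    [0, 0, -0.6, 0, 0, 0, 1],
    [0, 0, -0.6, 0, 0, 0, 1],
    [0, 0, 0, 0, 0, 0, 1]
  ]
}}

```text
clock: 18.95
eef_pos: [0.4542, -0.0103, 0.1864]
tool_rot: [0.019, 0.533, -0.03, 0.845]
ft_force: [13.1, -1.1, -0.1]
grip_width: 0.0186
```

>>> {"api": "play_rows", "payload": {
  "plan": [
    [0, 0, -0.6, 0, 0, 0, 1],
    [0, 0, 0, 0, 0, 0, 1],
    [0, 0, 0, 0, 0, 0, 1]
  ]
}}

```text
clock: 19.2
eef_pos: [0.4541, -0.0103, 0.1865]
tool_rot: [0.019, 0.533, -0.03, 0.846]
ft_force: [13.7, -1.0, -1.1]
grip_width: 0.019
```

```bash
python3 r.py; python3 - <<'E'
from h import *
s=camera("side");save(s,"f.png",(180,120,280,220),6)
E
```

```text
[ 0.4541 -0.0103  0.1865] [14.3887 -1.1284  0.3752] 19.3
s ring 0.66 [-95.7251   3.6733  -0.1598]
s hook_tip 0.87 [-104.4553   -0.8376  -15.6186]
t ring 0.6 [-90.6564   3.0068  -0.3166]
t hook_tip 0.55 [-102.0988    0.7099  -15.2831]
```

View pics/f.png

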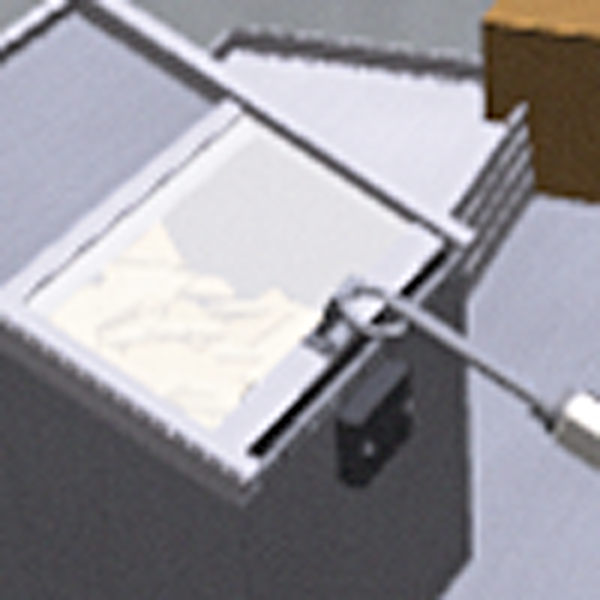

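>>> {"api": "play_rows", "payload": {
  "plan": [
    [0, 0, -0.5, 0, 0, 0, 1],
    [0, 0, 0, 0, 0, 0, 1],
    [0, 0, 0, 0, 0, 0, 1],
    [0, 0, 0, 0, 0, 0, 1]
  ]
}}

```text
clock: 19.88
eef_pos: [0.4541, -0.0103, 0.1866]
tool_rot: [0.019, 0.532, -0.03, 0.846]
ft_force: [15.3, -0.5, -0.4]
grip_width: 0.0192
```

>>> {"api": "play_rows", "payload": {
  "plan": [
    [0, 0, 1.5, 0, 0, 0, 1],
    [0, 0, 1.5, 0, 0, 0, 1],
    [0, 0, 1.5, 0, 0, 0, 1],
    [0, 0, 1.5, 0, 0, 0, 1],
    [0, 0, 1.5, 0, 0, 0, 1],
    [0, 0, 1.5, 0, 0, 0, 1],
    [0, 0, 1.5, 0, 0, 0, 1],
    [0, 0, 1.5, 0, 0, 0, 1],
    [0, 0, 0, 0, 0, 0, 1],
    [0, 0, 0, 0, 0, 0, 1]
  ]
}}

```text
clock: 20.72
eef_pos: [0.4596, -0.0111, 0.1874]
tool_rot: [0.019, 0.537, -0.03, 0.843]
ft_force: [0.6, -0.1, -1.8]
grip_width: 0.019
```

```bash
python3 r.py; python3 - <<'E'
from h import *
s=camera("side");t=camera("top")
a=cv2.resize(s["frame"][150:190,215:275],None,fx=10,fy=10,interpolation=2)[:300+100]
b=cv2.resize(t["frame"][150:190,265:325],None,fx=10,fy=10,interpolation=2)[:200]
b=cv2.convertScaleAbs(b,alpha=1.4)
cv2.imwrite("pics/g.png",np.vstack([a,b])[:,:,::-1])
E
```

```text
[ 0.4596 -0.0111  0.1875] [-0.5959 -0.5567 -2.9458] 20.8167
s ring 0.98 [-93.45    -0.6136  -2.6551]
s hook_tip 0.8 [-99.5013  -2.9498 -17.9287]
t ring 0.67 [-91.5123   2.9421  -0.0279]
t hook_tip 0.47 [-94.1144   1.7625 -16.2478]
```

View pics/g.png

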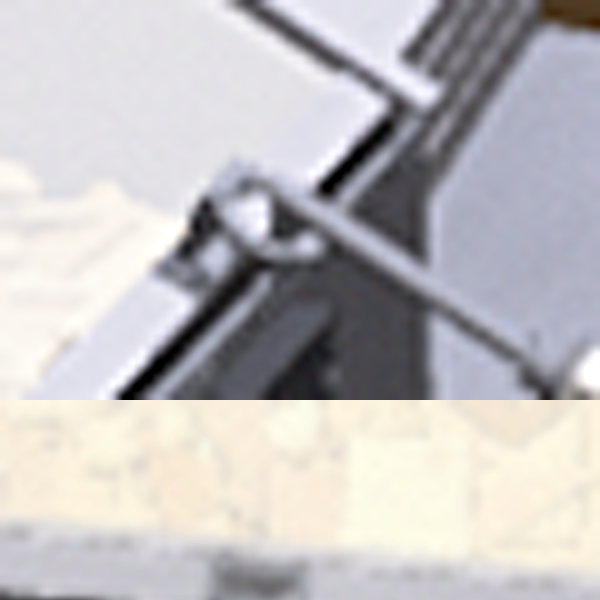

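>>> {"api": "play_rows", "payload": {
  "plan": [
    [-2, 0, 1, 0, 0, 0, 1],
    [-3, 0, 0, 0, 0, 0, 1],
    [-3, 0, 0, 0, 0, 0, 1],
    [-3, 0, 0, 0, 0, 0, 1],
    [-3, 0, 0.5, 0, 0, 0, 1]
  ]
}}

```text
clock: 21.53
eef_pos: [0.4552, -0.0108, 0.2015]
tool_rot: [0.019, 0.537, -0.03, 0.843]
ft_force: [-0.2, 0.2, -2.0]
grip_width: 0.0194
```

>>> {"api": "play_rows", "payload": {
  "plan": [
    [-3, 0, 0, 0, 0, 0, 1],
    [-4, 0, 0, 0, 0, 0, 1],
    [-4, 0, 0, 0, 0, 0, 1],
    [-5, 0, 0, 0, 0, 0, 1],
    [-10, 0, 0, 0, 0, 0, 1],
    [-15, 0, 0, 0, 0, 0, 1],
    [-20, 0, 0, 0, 0, 0, 1],
    [-25, 0, 0, 0, 0, 0, 1],
    [-20, 0, 0, 0, 0, 0, 1],
    [0, 0, 0, 0, 0, 0, 1],
    [0, 0, 0, 0, 0, 0, 1]
  ]
}}

```text
clock: 22.45
eef_pos: [0.4113, -0.0075, 0.2986]
tool_rot: [0.019, 0.535, -0.03, 0.844]
ft_force: [0.1, -0.5, -2.0]
grip_width: 0.0187
```

```bash
sed -i 's/\[:1\]: print/[:1]: print(np.round(q["centre"],4),/; s/print(np.round(q\["centre"\],4),(/print(np.round(q["centre"],4),/' r.py; python3 r.py; python3 - <<'E'
from h import *
# commanded pose now
T=toolR(YAW,S); o=get_obs()
tgt=np.array([.498,.3447,.047])
up=tgt+[0,0,.28]
print(o["tool_rot"],T.as_quat(), toolR(-.05).inv().apply(up-o["eef_pos"])*1000,(T.inv()*toolR(-.05)).as_rotvec())
E
```

```text
[ 0.4103 -0.0075  0.296 ] [-0.6755 -0.3494 -1.4124] 22.55
[ 0.6035 -0.0209  0.2579] s ring 0.93 [-90.9068   0.7919  -3.841 ]
[ 0.5538 -0.022   0.3549] s hook_tip 0.92 [-94.7679  -3.8806 104.9871]
[ 0.6019 -0.0161  0.2604] t ring 0.87 [-91.6095   5.4644  -0.7549]
[ 0.5573 -0.0171  0.3519] t hook_tip 0.62 [-93.1913   1.2585 100.9418]
[ 0.0193  0.5381 -0.0304  0.8421] [ 0.0193  0.537  -0.0304  0.8428] [-31.293  356.2261  70.0239] [-0.0216  0.4363  0.0048]
```

>>> {"api": "play_rows", "payload": {
  "plan": [
    [0, 30, 0, 0, 0, 0, 1],
    [0, 30, 0, 0, 0, 0, 1],
    [0, 30, 0, 0, 0, 0, 1],
    [0, 30, 0, 0, 0, 0, 1],
    [0, 30, 0, 0, 0, 0, 1],
    [0, 30, 0, 0, 0, 0, 1],
    [0, 0, 0, -0.0054, 0.1091, 0.0012, 1],
    [0, 0, 0, -0.0054, 0.1091, 0.0012, 1],
    [0, 0, 0, -0.0054, 0.1091, 0.0012, 1],
    [0, 0, 0, -0.0054, 0.1091, 0.0012, 1],
    [0, 30, 15, 0, 0, 0, 1],
    [0, 30, 15, 0, 0, 0, 1],
    [0, 30, 15, 0, 0, 0, 1],
    [0, 30, 10, 0, 0, 0, 1],
    [0, 30, 10, 0, 0, 0, 1],
    [0, 22, 0, 0, 0, 0, 1],
    [0, 0, 0, 0, 0, 0, 1],
    [0, 0, 0, 0, 0, 0, 1]
  ]
}}

```text
clock: 24.25
eef_pos: [0.4972, 0.3418, 0.2949]
tool_rot: [0.016, 0.708, -0.018, 0.706]
ft_force: [0.0, 0.0, -1.7]
grip_width: 0.0191
```

```bash
cat > q.py <<'E'
from h import *
e=[]
for _ in range(4):
    s=camera("side"); e.append(get_obs()["eef_pos"])
e=np.mean(e,0);T=R.from_quat(get_obs()["tool_rot"])
print("tcp",e,"rotvec to level",(T.inv()*toolR(-.05)).as_rotvec())
print("to seat tcp, tool mm",toolR(-.05).inv().apply(np.array([.498,.3447,.047])-e)*1000)
P,u,v=cloud(s)
tipc=e+toolR(-.05).apply(GRIP+np.array([0.026,0,.1525]));g=e+toolR(-.05).apply(GRIP)
for k,pt in(("hook_tip",tipc),("pole_grip",g)):
    for q in pinpoint(k,s)[:1]: print(k,q["centre"],"pred",pt)
# pole points: line fit in pole frame
L=R.from_euler("z",-.05).inv().apply(P-g)
m=(L[:,0]>.062)&(L[:,0]<.15)&(abs(L[:,1])<.012)&(abs(L[:,2])<.012)
a=np.polyfit(L[m,0],L[m,2],1);b=np.polyfit(L[m,0],L[m,1],1);print("rod",m.sum(),"z fit",a,"y fit",b, "mean",L[m].mean(0))
E
python3 q.py
```

```text
tcp [0.4971 0.3401 0.2964] rotvec to level [-0.001  -0.0002  0.0004]
to seat tcp, tool mm [249.449    4.6746   0.6323]
hook_tip [0.6514, 0.3284, 0.2851] pred [0.6484 0.3325 0.2884]
pole_grip [0.4986, 0.3362, 0.3124] pred [0.4961 0.3401 0.3144]
rod 141 z fit [-0.0336  0.0044] y fit [-0.023   0.0055] mean [0.1047 0.0031 0.0009]
```

>>> {"api": "play_rows", "payload": {
  "plan": [
    [20, 4.7, 0.6, 0, 0, 0, 1],
    [30, 0, 0, 0, 0, 0, 1],
    [30, 0, 0, 0, 0, 0, 1],
    [30, 0, 0, 0, 0, 0, 1],
    [30, 0, 0, 0, 0, 0, 1],
    [30, 0, 0, 0, 0, 0, 1],
    [15, 0, 0, 0, 0, 0, 1],
    [0, 0, 0, 0, 0, 0, 1],
    [0, 0, 0, 0, 0, 0, 1]
  ]
}}

```text
clock: 25.3
eef_pos: [0.4977, 0.3443, 0.112]
tool_rot: [0.018, 0.707, -0.018, 0.706]
ft_force: [-0.2, 0.6, -1.6]
grip_width: 0.0192
```

```bash
python3 q.py; python3 - <<'E'
from h import *
t=camera("top");s=camera("side");save(s,"i.png",(150,250,270,340),6)
P,u,v=cloud(t)
L=R.from_euler("z",-.05).inv().apply(P-[.497,.3447,0])
m=(L[:,0]>.065)&(L[:,0]<.15)&(abs(L[:,1])<.02)&(L[:,2]>.11)&(L[:,2]<.15);print("top rod",m.sum(),L[m].mean(0),np.polyfit(L[m,0],L[m,1],1))
E
```

```text
tcp [0.4992 0.3457 0.1143] rotvec to level [-0.0003  0.0036 -0.0028]
to seat tcp, tool mm [67.3274 -1.053  -1.176 ]
hook_tip [0.6502, 0.335, 0.1041] pred [0.6505 0.3381 0.1063]
pole_grip [0.5009, 0.3449, 0.1315] pred [0.4982 0.3457 0.1323]
rod 125 z fit [-0.0362  0.006 ] y fit [-0.0189  0.0049] mean [0.1033 0.003  0.0022]
top rod 72 [ 0.1078 -0.0025  0.131 ] [-0.0044 -0.0021]
```

View pics/i.png

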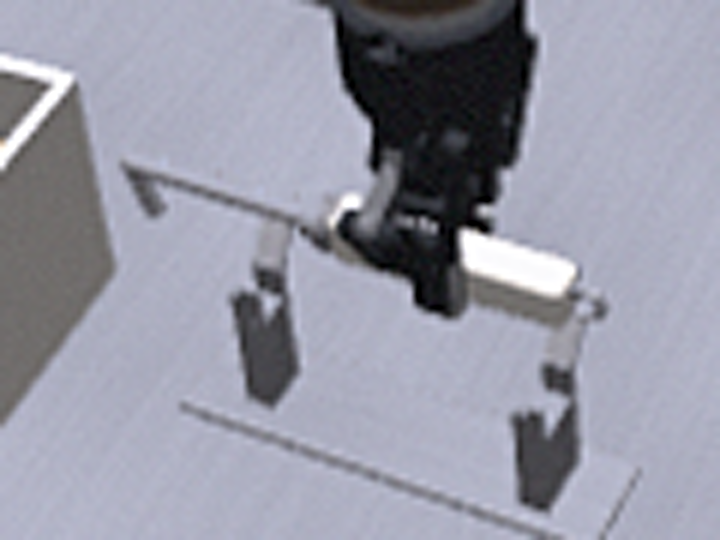

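>>> {"api": "play_rows", "payload": {
  "plan": [
    [8, 0.5, -0.8, 0, 0, 0, 1],
    [8, 0, 0, 0, 0, 0, 1],
    [8, 0, 0, 0, 0, 0, 1],
    [8, 0, 0, 0, 0, 0, 1],
    [5, 0, 0, 0, 0, 0, 1],
    [5, 0, 0, 0, 0, 0, 1],
    [5, 0, 0, 0, 0, 0, 1],
    [3, 0, 0, 0, 0, 0, 1]
  ]
}}

```text
clock: 26.37
eef_pos: [0.497, 0.3456, 0.0613]
tool_rot: [0.017, 0.707, -0.018, 0.707]
ft_force: [-0.3, -0.6, -1.9]
grip_width: 0.0185
```

```bash
python3 q.py; python3 -c "
from h import *
o=get_obs();print(o['ft_force'],o['ft_torque'])"
```

```text
tcp [0.497  0.3456 0.0617] rotvec to level [-0.      0.0003 -0.0002]
to seat tcp, tool mm [14.6859 -0.8245  1.0105]
hook_tip [0.6491, 0.3341, 0.051] pred [0.6483 0.338  0.0537]
pole_grip [0.4993, 0.3431, 0.0765] pred [0.496  0.3456 0.0797]
rod 143 z fit [-0.0376  0.0054] y fit [-0.0134  0.0028] mean [0.103  0.0014 0.0015]
[ 1.2554 -0.5285 -0.8654] [ 0.013   0.0826 -0.0208]
```

>>> {"api": "play_rows", "payload": {
  "plan": [
    [2, -0.4, 0, 0, 0, 0, 1],
    [2, 0, 0, 0, 0, 0, 1],
    [2, 0, 0, 0, 0, 0, 1],
    [2, 0, 0, 0, 0, 0, 1],
    [2, 0, 0, 0, 0, 0, 1],
    [0, 0, 0, 0, 0, 0, 1]
  ]
}}

```text
clock: 27.17
eef_pos: [0.4968, 0.3451, 0.0515]
tool_rot: [0.017, 0.707, -0.018, 0.707]
ft_force: [0.3, 0.3, -1.8]
grip_width: 0.019
```

>>> {"api": "play_rows", "payload": {
  "plan": [
    [1, 0, 0, 0, 0, 0, 1],
    [1, 0, 0, 0, 0, 0, 1],
    [0, 0, 0, 0, 0, 0, 1]
  ]
}}

```text
clock: 27.42
eef_pos: [0.4971, 0.3453, 0.05]
tool_rot: [0.018, 0.707, -0.018, 0.707]
ft_force: [-0.8, -0.6, -2.8]
grip_width: 0.019
```

>>> {"api": "play_rows", "payload": {
  "plan": [
    [0.7, 0, 0, 0, 0, 0, 1],
    [0.7, 0, 0, 0, 0, 0, 1],
    [0, 0, 0, 0, 0, 0, 1]
  ]
}}

```text
clock: 27.67
eef_pos: [0.4973, 0.3455, 0.0492]
tool_rot: [0.018, 0.707, -0.018, 0.707]
ft_force: [-1.5, -0.5, -0.1]
grip_width: 0.0191
```

>>> {"api": "play_rows", "payload": {
  "plan": [
    [0.7, 0, 0, 0, 0, 0, 1],
    [0.7, 0, 0, 0, 0, 0, 1],
    [0, 0, 0, 0, 0, 0, 1]
  ]
}}

```text
clock: 27.92
eef_pos: [0.4974, 0.3456, 0.0484]
tool_rot: [0.018, 0.706, -0.017, 0.707]
ft_force: [-3.9, -1.3, 5.1]
grip_width: 0.0193
```

>>> {"api": "play_rows", "payload": {
  "plan": [
    [0, 0, 0, 0, 0, 0, 0.5],
    [0, 0, 0, 0, 0, 0, 0.45],
    [0, 0, 0, 0, 0, 0, 0.4],
    [0, 0, 0, 0, 0, 0, 0.3],
    [0, 0, 0, 0, 0, 0, 0.1],
    [0, 0, 0, 0, 0, 0, -0.3],
    [0, 0, 0, 0, 0, 0, -1],
    [0, 0, 0, 0, 0, 0, -1],
    [0, 0, 0, 0, 0, 0, -1],
    [0, 0, 0, 0, 0, 0, -1],
    [0, 0, 0, 0, 0, 0, -1],
    [0, 0, 0, 0, 0, 0, -1]
  ]
}}

```text
clock: 28.92
eef_pos: [0.4972, 0.3453, 0.0474]
tool_rot: [0.018, 0.707, -0.018, 0.707]
ft_force: [0.1, 1.0, 0.1]
grip_width: 0.0855
```

Retract straight up and then check the pole and cover.

>>> {"api": "play_rows", "payload": {
  "plan": [
    [-8, 0, 0, 0, 0, 0, -1],
    [-15, 0, 0, 0, 0, 0, -1],
    [-20, 0, 0, 0, 0, 0, -1],
    [-20, 0, 0, 0, 0, 0, -1],
    [-20, 0, 0, 0, 0, 0, -1],
    [-20, 0, 0, 0, 0, 0, -1],
    [-20, 0, 0, 0, 0, 0, -1],
    [0, 0, 0, 0, 0, 0, -1],
    [0, 0, 0, 0, 0, 0, -1]
  ]
}}

```text
clock: 29.67
eef_pos: [0.4981, 0.346, 0.1724]
tool_rot: [0.019, 0.706, -0.017, 0.708]
ft_force: [0.0, 0.1, -0.4]
grip_width: 0.0853
```

```bash
python3 - <<'E'
from h import *
p=camera("wrist");s=camera("side");t=camera("top")
P,u,v=cloud(p);f=p["frame"][v,u]
m=(abs(P[:,0]-.57)<.14)&(abs(P[:,1]-.343)<.03)&(P[:,2]>.045)&(P[:,2]<.095)&(f.min(1)>140)
Q=P[m];xs=Q[:,0]
for a in np.arange(.44,.66,.015):
    k=Q[abs(xs-a)<.006]
    if len(k): print(round(a,3),len(k),np.median(k[:,1]),np.median(k[:,2]))
print("white x",np.percentile(Q[Q[:,2]>.074][:,0],[1,99]))
Rr=R.from_euler("z",YAW)*R.from_euler("y",-S)
for n,q in(("s",s),("t",t),("w",p)):
  for k in("ring","pole_grip","hook_tip","stack0","bowl","scoop","bottle"):
    for d in pinpoint(k,q)[:4]:
      if d["confidence"]>.4: print(n,k,np.round(d["centre"],4),round(d["confidence"],2),Rr.inv().apply(np.array(d["centre"])-RING)*1000 if k=="ring" else "")
cv2.imwrite("pics/k.png",np.vstack([cv2.resize(p["frame"],(560,420))[40:],cv2.resize(s["frame"][130:200,180:300],(560,220))])[:,:,::-1])
E
```

```text
0.44 168 0.34689890855490335 0.07598241043541251
0.455 471 0.34570939875532264 0.07793292488279005
0.47 430 0.34542244174979636 0.07780920188021011
0.485 387 0.3444835890963381 0.07780801480654101
0.5 367 0.34399772406232354 0.07777304129379486
0.515 347 0.34319410376346093 0.07779905948871069
0.53 321 0.34187610367448407 0.07775861453200206
0.545 291 0.34148728678371815 0.07767565474425409
0.56 114 0.3408410114129459 0.07407494311545597
0.575 69 0.3401165048482466 0.0698912371541712
0.59 75 0.3395174813944926 0.06991316902808825
0.605 107 0.33945114580528496 0.06984606724398756
0.62 69 0.3381205171606786 0.06968365782329583
0.635 61 0.33733270722448133 0.0697036190486367
0.65 59 0.3365302096893179 0.06979440915480845
white x [0.4429 0.5659]
s ring [ 0.5994 -0.0208  0.2583] 0.55 [-94.4505   0.5967  -1.7472]
s pole_grip [0.5003 0.3425 0.0673] 0.92 
s pole_grip [0.4146 0.1244 0.001 ] 0.45 
s hook_tip [0.6502 0.3338 0.0387] 0.58 
s stack0 [0.4137 0.1237 0.0021] 0.84 
s stack0 [ 0.4491 -0.1251 -0.002 ] 0.51 
s stack0 [ 0.4487 -0.0229 -0.0013] 0.51 
s stack0 [0.4991 0.3432 0.0653] 0.5 
s bowl [0.5592 0.5433 0.0039] 0.57 
s scoop [ 0.3841  0.5368 -0.0034] 0.72 
s bottle [ 0.5296 -0.549   0.0016] 0.57 
t ring [ 0.6    -0.0161  0.2625] 0.75 [-92.4395   5.3277   1.9493]
t pole_grip [0.4974 0.3456 0.0641] 0.52 
t hook_tip [0.6491 0.3374 0.0413] 0.57 
t stack0 [ 0.4504 -0.1231 -0.0014] 0.61 
t stack0 [0.4155 0.1271 0.0039] 0.57 
t stack0 [ 0.4501 -0.0215  0.0023] 0.53 
t bowl [ 0.5562  0.5444 -0.0017] 0.69 
t bowl [0.4151 0.1284 0.0047] 0.5 
t scoop [0.38   0.5352 0.0009] 0.74 
t bottle [ 0.5282 -0.5537  0.0022] 0.84 
w pole_grip [0.5    0.3461 0.0672] 0.67 
w hook_tip [0.6521 0.3378 0.0416] 0.87 
w stack0 [0.4122 0.131  0.0002] 0.73 
w bowl [0.5585 0.548  0.    ] 0.83 
w scoop [ 0.3809  0.5355 -0.0026] 0.73 
w bottle [0.4975 0.344  0.0672] 0.73
```

View pics/k.png

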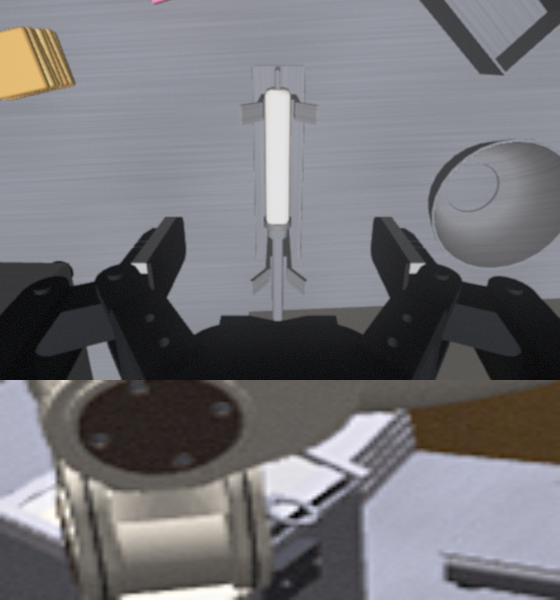

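The pole sits at its original height in both forks, and the cover stayed where it was under load. Handing in.

```bash
python3 -c "
from workcell import *
print(job_done())"
```

```text
the job is handed in; nothing more can be done
None
```

The cover is drawn down to its hard stop, the pole is back in the grey rest, and the job is handed in at about 30 s of the 72 s. I never touched the pink rest.

**Cover:** I put the hook through the ring and pulled down the slope with small steps. Resistance rose to 11–13 N over the last 5–6 mm. A further pull to about 15 N along the slope gave no movement, so I take that as the hard stop. The wrist force never read above 15.5 N, under the 20 N limit.

**Catch:** After unhooking, the ring stayed where it had been under load, within the few mm the networks scatter. The cameras cannot resolve the 1.5 mm margin, and I saw no clear force drop at the catch's crest. "Past the catch" therefore rests on the hard-stop force and on the ring staying put.

**Pole:** It tilted about 0.03 rad in the grip during the pull but settled level when released. The wrist depth image shows handle and rod at their starting heights within about 0.3 mm and about 1 mm to one side. Its lengthwise position is unchanged within the networks' few mm, with the prong down. The contact reading when setting it down was about 7 N.

**Bystanders:** The stacks, scoop, bowl and bottle all read within about 5 mm of the start, which is the noise of the networks. The gripper is open and clear above the rest.

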